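# Close the tip box and shut its drawer

## Task

The tip box in the pulled-out drawer was left with its lid up. With the fingertips, push the lid down until it is fully closed, and only then push the drawer fully home into its cabinet. Push gently, lift nothing, and leave everything round about where it stands.

Things in the scene. Friction and masses are not known exactly. Their poses are not given: they have to be found in the camera images.
- cabinet: low white bench cabinet, fixed, 190 deep x 230 wide x 135 high mm. Origin: centre of its underside. Its -x axis points out of its open front (towards the robot); z up, y along its width. The front edge lies at x = -95 mm; the opening is 119 mm high below an 8 mm top. One drawer slides out along -x.
- drawer (a joint): how far the drawer is out, m: 0 = fully home, up to 0.165 = fully out. It moves freely on a slide with about 2 N of friction and stays where it is left; no spring, no catch.
- drawer_push (a point): point on the outer face of the drawer's blue front panel, on its middle line, 108 mm above the worktop. Panel 14 mm thick, 230 wide, from 6 to 133 mm above the worktop; its face looks along -x of the cabinet and ends 14 mm before the cabinet's front. A pull lip (90 mm wide, 27 mm out) crosses it 19 to 33 mm up. The tray behind has walls 48 mm above the worktop.
- tip_box: pipette tip box, blue base, clear hinged lid, 84 x 122 x 93 mm closed, about 0.35 kg, loose, standing in the drawer between two low ribs that stop it sliding sideways. Origin: centre of its underside, 16 mm above the worktop. z up; its x (84 mm side) points along the cabinet's +y, and the lid is hinged on that side (left seen from the robot); its y (122 mm side) along the cabinet's -x.
- tip_box_lid (a joint): lid angle, rad: 0 = fully closed, growing as the lid rises and swings over towards the cabinet's +y; 1.57 = upright, at most 1.92. The stiff hinge holds the lid where it is left: it does not fall shut; about 0.5 to 1 N at the edge moves it. While the lid stands up the drawer cannot go in: the lid jams against the cabinet's top.
- lid_hinge (a point): middle of the lid's hinge line on the box, 63 mm above the box's underside and 45 mm from its middle towards its +x; the hinge line runs along the box's y axis. Fixed in the box.
- lid_edge (a point): middle of the lid's free edge, at its outer (upper when closed) face. The lid is a shallow cover 122 mm wide; its outer face is a flat plate parallel to the hinge line, 30 mm from the plane through hinge and rim, from 3 to 87 mm from the hinge. This point: 87 mm along, 30 mm out; with the lid closed 109 mm above the worktop.
- petri: flat round dish, 90 mm across, 15 high, standing on the cabinet's top; a bystander. Origin: centre of its underside.
- amber_bottle: brown bottle with an orange cap, 60 mm across, 122 high; a bystander. Origin: centre of its underside.
- beaker: clear beaker, 59 mm across, 70 high; a bystander. Origin: centre of its underside.
- vial_a: vial with a yellow cap, 27 mm across, 56 high; a bystander. Origin: centre of its underside.
- vial_b: vial with a blue cap, 24 mm across, 50 high; a bystander. Origin: centre of its underside.
- timer: white lab timer lying flat, 58 x 70 x 18 mm; a bystander. Origin: centre of its underside.

How it is judged:
On the way, in this order (a step that is already met when the one before it is completed fails the run):
1. the lid is fully closed while the drawer is still pulled out (value of joint tip_box_lid below 0.06 rad and value of joint drawer above 0.1 m), for 0.2 s.
2. the drawer is fully home (value of joint drawer below 0.006 m), for 0.2 s.
At the end, for the whole second after the job is handed in: The lid is closed (under 0.06 rad, 5 mm at its edge), the drawer is home (under 6 mm out), and the tip box stands level on the drawer floor at rest (value of joint tip_box_lid below 0.06 rad and value of joint drawer below 0.006 m and velocity of joint drawer below 0.01 m/s and angle between tip_box's own z axis and vertical below 0.06 rad and height (world z) of tip_box below 0.022 m and linear speed of tip_box below 0.02 m/s); the robot touches nothing.
It fails at once if the fingers push the tip box or the drawer with over 40 N (contact force between the fingers and tip_box above 40 N or contact force between the fingers and cabinet above 40 N).
It fails at once if the tip box is lifted (15 mm) or tipped (0.25 rad) (height (world z) of tip_box above 0.031 m or angle between tip_box's own z axis and vertical above 0.25 rad).
It fails at once if the drawer is pushed in more than half way while the lid is up (value of joint drawer below 0.07 m and value of joint tip_box_lid above 0.15 rad).
It fails at once if a bystander is moved by more than 20 mm (distance of any of amber_bottle, beaker, vial_a, vial_b, timer, petri from where it was at the start of the episode above 0.02 m).
It also fails if it takes over 48 s, if anything falls off the work surface, if the arm or the gripper's body presses on something with over 40 N, if the wrist force passes 120 N, or if a joint passes its speed limit or range.

## Robot

A 7-joint arm with a two-finger parallel gripper is mounted at the origin on a cart in front of the work surface, level with it; the furniture and walls round the work are solid. World frame = base frame: x ahead of the robot, y to its left, z up, the work surface at z = 0. Lengths are in m, angles in rad, forces in N, time in s.
With the tool pointing down it reaches from about 0.35 to 0.9 m from the base axis. Payload 8.1 kg.
Tool frame: the origin (TCP) lies at the very end of the fingers, on their centre line; the grasp point (between the pads) lies 19 mm behind it (grasp_offset is the distance from the TCP to the grasp point, in m); z points along the fingers, y is the line along which they close (so a half turn about z gives the same grasp; the last joint's range is limited). The gripper opens to 92 mm and grips with 3 to 60 N. Pads are 19 mm wide; open, the fingers measure 130 mm over their backs; the gripper's body (75 mm by 190 mm) begins 47 mm behind the grasp point.
Start: joints at [-0.103, 0.434, 0.025, 1.573, -0.012, 1.134, -0.075], TCP at [0.625, -0, 0.227] pointing down, gripper open.
Joint ranges: [-2.62, 2.62], [-0.44, 2.09], [-1.27, 1.32], [0.08, 2.57], [-1.32, 4.46], [0.12, 2], [-2.74, 2.74]. Speed limits (rad/s): [2.22, 2.22, 3.01, 3.01, 3.14, 3.14, 3.14].

## Interface

Orientations are given as a rotation vector (axis times angle).
In Python, from cell import observe, get_image, camera_params, sign_off, silhouettes, grasp_offset gives the robot as it stands. The module is installed in compiled form; this text tells all that it offers.
- The arm moves only by the tool jog_arm, never from a script. Its argument "motion" is a list that holds one entry, the list of rows, each a list of 7 numbers: the shift along the tool's x, y, z in m, then the turn, a rotation vector about the tool's x, y, z in rad, then the closure, from -1 (fully open) to 1 (shut), so that 0 is half open. In form: [[[dx, dy, dz, wx, wy, wz, hand], ...]]. A call has 1 to 10 rows; each row is the pose to reach, as a shift and turn from the pose commanded when the call began, along the tool's axes at that moment; what a row does not reach only later rows make up. A row lasts 1/12 s, in which the tool goes at most 41.7 mm and 7.16 degrees, less where a joint would pass 70% of its speed; a pose out of reach is approached as far as the arm can. A call with a gripper value outside its range is refused whole. The fingers move at their own pace and stop on an object; "force" is the grip in N (left out, the last holds). Time passes only in rows, so rows that repeat a pose let the fingers close. It gives the time, the measured TCP pose, the force, the opening and the grip force at its end, in the units of the state.
- observe(): the state, without advancing time (a new reading comes with each control period).
- get_image(name): name is "scene" or "side" or "wrist"; returns the picture (400x640x3 uint8, red, green, blue); there is no depth.
- camera_params(name): a dict with "vertical_fov" (degrees; the focal length in pixels is half the picture's height over the tangent of half this angle, whatever the lens; pixels are square), "cx", "cy" (the principal point, pixels), "T" (4x4, takes a point from camera to world coordinates). Camera axes: x right, y down, z forward; pixel columns grow to the right and rows downward; lengths in m; the calibration is good to about 2 mm. A picture is of the moment at which its call begins: read the wrist's pose just before it. camera_params takes no time and is no camera call; for the wrist camera it gives the pose at the moment of the call.
- sign_off(): hands the job in; it is judged then, once.
Trained networks look in the newest picture that a camera, given by its name, has taken for a name from the list of things; names that differ only in an ending like _2 or _b are one class to them, and where a whole thing is asked for, a point or a joint stands for the part that bears it (a point fixed in the world has none). Each returns a list of dicts, best first, with "p" (0 to 1); they miss things now and then, are a little off and sometimes report something else, mostly with a low value. They report only what shows in the picture. A call takes as long as a camera call.
- silhouettes(query, camera): "mask" (400x640 bool, what is visible of it) and "pixel" ([column, row] in pixels, amid what is visible of it).
The state is a dict: "clock": time; "joints": joint angles; "dq": joint speeds; "joint_efforts": joint torques, N m; "position": TCP position; "ee_rot": TCP orientation; "force": force on the tool from outside, world axes, zero at the start; "ft_torque": the same for the moment, N m; "width": opening from 0.0 (shut) to 1.0 (fully open); "gripper_force": force on a finger pad.
Only numpy, scipy, OpenCV 4.12 (cv2) and the standard library are available. Lean on these libraries where they do the work, as an engineer would, in place of code of your own. Each camera call takes 0.05 s, during which the arm holds its last target. There are 200 camera calls.

## Working session

There is one attempt and no reset: what is moved stays moved. The work goes in short steps, Python scripts to look and compute and a tool call to move; the robot and the scene stay as the last step left them, time stands still between calls to the robot, and variables do not carry over. Pictures are saved under pics/ and viewed, at most 12 in all, crops included, and the job is handed in when it is done.

Besides the shell and the picture viewer there is one more tool, called after "Call:" as name(argument=value, ...), one argument or row to a line, values as JSON. jog_arm: Moves the arm, as the interface text tells. Its arguments: {"type":"object","properties":{"motion":{"type":"array"},"force":{"type":"number"}},"required":["motion"]}

```bash
mkdir -p pics; cat > h.py <<'E'
import numpy as np, cv2
from cell import *
def K(n):
    c=camera_params(n); f=200/np.tan(np.radians(c["vertical_fov"])/2); return f,c["cx"],c["cy"],np.array(c["T"])
def ray(n,px,z):
    f,cx,cy,T=K(n); d=T[:3,:3]@np.array([(px[0]-cx)/f,(px[1]-cy)/f,1]); o=T[:3,3]; return o+d*(z-o[2])/d[2]
def proj(n,P):
    f,cx,cy,T=K(n); p=(np.atleast_2d(P)-T[:3,3])@T[:3,:3]; return np.c_[cx+f*p[:,0]/p[:,2],cy+f*p[:,1]/p[:,2]]
def save(n,fn):
    im=get_image(n); cv2.imwrite("pics/"+fn,im[:,:,::-1]); return im
E
python3 - <<'E'
from h import *
a=save("scene","s0.png");b=save("side","d0.png")
cv2.imwrite("pics/both.png",np.vstack([a,b])[:,:,::-1][::1,::1])
for n in("scene","side"):
    print(n,np.round(K(n)[3],3).tolist(),K(n)[0])
    for q in("cabinet","tip_box","tip_box_lid","drawer","petri","amber_bottle","beaker","vial_a","timer"):
        for r in silhouettes(q,n)[:2]:
            ys,xs=np.where(r["mask"]); print(q,round(r["p"],2),np.round(r["pixel"]),xs.min(),xs.max(),ys.min(),ys.max())
print(observe())
E
```

```text
scene [[-0.708, -0.332, 0.623, -0.379], [-0.706, 0.338, -0.622, 0.857], [-0.004, -0.88, -0.474, 0.838], [0.0, 0.0, 0.0, 1.0]] 493.7796104485735
cabinet 0.64 [326. 192.] 272 382 144 232
tip_box 0.74 [333. 179.] 317 351 164 192
tip_box_lid 0.96 [330. 180.] 316 351 162 192
drawer 0.63 [341. 203.] 298 382 180 231
petri 0.76 [311. 151.] 302 326 145 158
amber_bottle 0.64 [422. 171.] 411 428 150 184
vial_a 0.61 [228. 312.] 224 233 301 321
vial_a 0.58 [201. 275.] 196 208 265 287
timer 0.62 [217. 298.] 199 231 289 312
timer 0.23 [228. 311.] 222 233 301 321
side [[-0.943, -0.12, 0.311, 0.058], [-0.333, 0.326, -0.885, 1.382], [0.005, -0.938, -0.347, 0.707], [0.0, 0.0, 0.0, 1.0]] 406.8540922588398
cabinet 0.85 [305. 208.] 265 357 181 235
cabinet 0.72 [325. 195.] 311 341 188 209
tip_box 0.55 [320. 201.] 311 341 187 217
tip_box_lid 0.78 [325. 197.] 312 340 187 209
drawer 0.92 [332. 218.] 298 357 194 235
petri 0.58 [296. 183.] 286 303 180 188
amber_bottle 0.53 [362. 188.] 355 366 175 199
beaker 0.71 [380. 191.] 374 385 185 201
vial_a 0.57 [319. 292.] 315 322 282 298
vial_a 0.38 [300. 287.] 288 308 281 296
timer 0.73 [298. 289.] 287 309 281 296
timer 0.54 [380. 190.] 373 385 186 201
{'clock': 1.0, 'joints': array([-0.10253712,  0.43452054,  0.02498892,  1.57318119, -0.01159374,
        1.13402846, -0.0750962 ]), 'dq': array([ 0.00066798,  0.00045086,  0.00083183, -0.00040515, -0.00081592,
        0.00212927,  0.00252077]), 'joint_efforts': array([-1.14489027e-03, -6.67680216e+01,  9.83196460e-01, -3.14815092e+01,
       -6.07743300e-02,  3.28262080e-02,  4.39584267e-05]), 'position': array([ 6.25011878e-01, -6.16897268e-05,  2.26736228e-01]), 'ee_rot': array([ 2.22157637e+00,  2.22128520e+00, -4.85261714e-06]), 'force': array([-0.1968695 , -0.08689637,  0.11638246]), 'ft_torque': array([-0.0167884 , -0.00508834,  0.0069088 ]), 'gripper_force': 0.0, 'width': 1.0008583608000199}
```

View pics/s0.png

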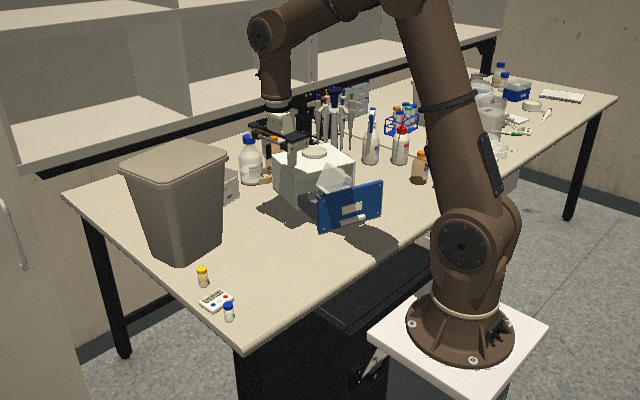

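View pics/d0.png

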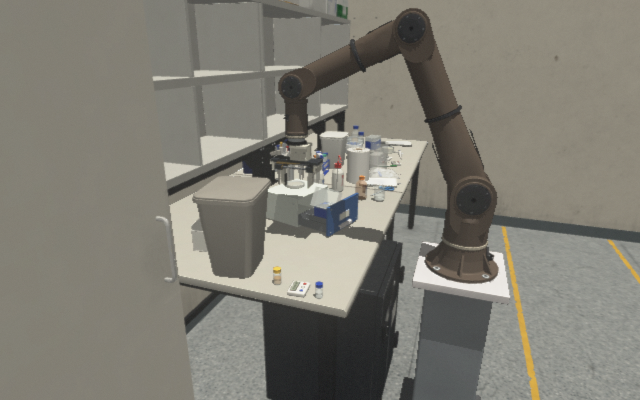

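The scene view shows the blue panel around (350,206), with the clear lid raised at about (333,180) and the petri dish on the cabinet at (312,151). In the side view the panel is at about (337,212). I need crops and the wrist view to read this more closely.

```bash
python3 - <<'E'
from h import *
a=cv2.imread("pics/s0.png")[135:245,260:400]; b=cv2.imread("pics/d0.png")[165:245,250:390]
c=np.vstack([cv2.resize(x,None,fx=5,fy=5,interpolation=cv2.INTER_CUBIC) for x in(a,)])
cv2.imwrite("pics/sc.png",c); cv2.imwrite("pics/dc.png",cv2.resize(b,None,fx=5,fy=5,interpolation=cv2.INTER_CUBIC))
save("wrist","w0.png")
f,cx,cy,T=K("wrist");print(f,cx,cy,np.round(T,3).tolist())
E
```

```text
319.4969125144429 326.59476421986204 195.82269214733662 [[1.0, -0.0, 0.001, 0.626], [0.0, -0.967, -0.255, 0.069], [0.001, 0.255, -0.967, 0.385], [0.0, 0.0, 0.0, 1.0]]
```

View pics/sc.png

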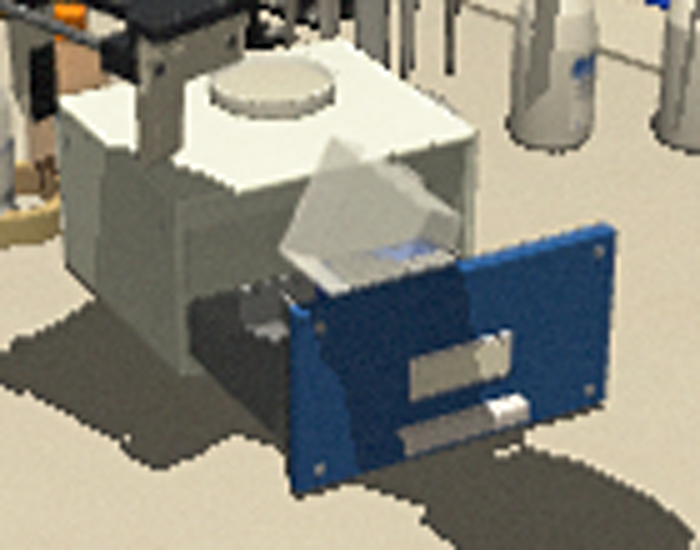

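View pics/dc.png

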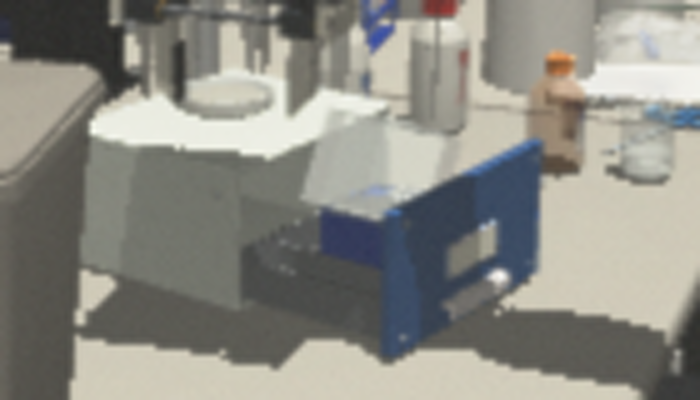

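View pics/w0.png

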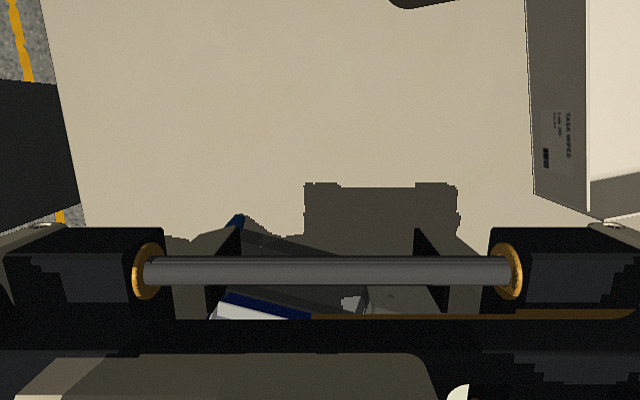

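The scene crop shows the panel corners at (318,197), (319,234), (382,181) and (381,215), the cabinet front corners at (297,176), (355,162) and (298,209), and the lid standing well up. The side crop agrees. The wrist view is mostly blocked by the gripper. Next I'll fit the cabinet, drawer and lid model to these.

```bash
cat > fit.py <<'E'
from h import *
from scipy.optimize import least_squares
def c2w(p,q):
    c,s=np.cos(p[2]),np.sin(p[2]); q=np.atleast_2d(q)
    return np.c_[p[0]+c*q[:,0]-s*q[:,1],p[1]+s*q[:,0]+c*q[:,1],q[:,2]]
def panel(d): x=-.109-d; return [[x,.115,.133],[x,.115,.006],[x,-.115,.133],[x,-.115,.006]]
def lid(a,off,d):  # cabinet coords; box centre x = off-d
    u=np.array([-np.cos(a),np.sin(a)]); n=np.array([np.sin(a),np.cos(a)])
    h=np.array([.045,.079]); return [[off-d+x,*(h+u*r+n*t)] for x in(-.061,.061) for r in(.003,.087) for t in(0,.03)]
E
python3 - <<'E'
from fit import *
S=[(318,197.4),(319,233.6),(382.4,181.5),(380.8,215.5)]; D=[(327.4,207.4),(327.6,236.6),(358,193.4),(357.6,219)]
SC=[(296.6,176),(355,162),(298,209.4),(272,154.4),(328,143.4)]
CC=[[-.095,.115,.135],[-.095,-.115,.135],[-.095,.115,0],[.095,.115,.135],[.095,-.115,.135]]
DC=[(298,226.6),(327.6,186)]
def res(p):
    return np.r_[(proj("scene",c2w(p,panel(p[3])))-S).ravel(),(proj("side",c2w(p,panel(p[3])))-D).ravel(),
     (proj("scene",c2w(p,CC))-SC).ravel(),(proj("side",c2w(p,[CC[2],CC[1]]))-DC).ravel()]
r=least_squares(res,[.65,0,0,.15],loss="soft_l1"); p=r.x; print(p.round(4)); print(res(p).reshape(-1,2).round(1).tolist())
ms=[silhouettes("tip_box_lid",n)[0]["mask"] for n in("scene","side")]
# score the part above panel/base by IoU
best=[]
for off in (-.01,-.005,0,.005,.01,.015,.02,.03):
  for a in np.arange(.6,1.93,.05):
    s=[]
    for n,m in zip(("scene","side"),ms):
      im=np.zeros((400,640),np.uint8)
      cv2.fillConvexPoly(im,cv2.convexHull((proj(n,c2w(p,lid(a,off,p[3])))*16).astype(np.int32)),1,shift=4)
      pm=np.zeros((400,640),np.uint8); cv2.fillConvexPoly(pm,cv2.convexHull((proj(n,c2w(p,panel(p[3])))*16).astype(np.int32)),1,shift=4)
      v=(pm==0); i=(im>0)&v; mm=m&v; s.append((i&mm).sum()/(i|mm).sum())
    best.append((sum(s),s,off,a))
for b in sorted(best,key=lambda t:-t[0])[:8]:print(np.round(b[1],2),b[2],round(b[3],2))
for q,z in(("petri",.14),("amber_bottle",.06),("beaker",.035),("vial_a",.03),("timer",.01)):
    for n in("scene","side"):
        for o in silhouettes(q,n)[:2]: print(q,n,ray(n,o["pixel"],z).round(3))
E
```

```text
[ 0.7209 -0.2369 -0.3007  0.1435]
[[0.6, -0.1], [-0.4, -0.1], [0.7, -1.0], [-0.1, -0.3], [0.6, 0.2], [-0.1, 0.2], [0.2, -0.7], [-0.5, 0.5], [-1.4, -0.2], [1.4, -0.6], [-1.9, 2.7], [-0.5, 0.0], [0.9, -1.1], [-0.5, 2.0], [1.2, -0.4]]
[0.77 0.71] -0.01 0.7
[0.77 0.71] -0.01 0.65
[0.76 0.71] -0.01 0.6
[0.76 0.67] -0.005 0.6
[0.75 0.67] -0.005 0.65
[0.76 0.65] 0 0.6
[0.72 0.68] -0.01 0.75
[0.73 0.67] -0.005 0.7
petri scene [ 0.758 -0.264  0.14 ]
petri side [ 0.75  -0.293  0.14 ]
amber_bottle scene [ 0.477 -0.543  0.06 ]
amber_bottle side [ 0.496 -0.567  0.06 ]
beaker side [ 0.412 -0.626  0.035]
vial_a scene [0.402 0.368 0.03 ]
vial_a scene [0.568 0.334 0.03 ]
vial_a side [0.402 0.377 0.03 ]
vial_a side [0.464 0.375 0.03 ]
timer scene [0.485 0.343 0.01 ]
timer scene [0.426 0.355 0.01 ]
timer side [0.478 0.356 0.01 ]
timer side [ 0.432 -0.714  0.01 ]
```

```bash
python3 - <<'E'
from fit import *
p=np.array([.7209,-.2369,-.3007,.1435])
im0={"scene":cv2.imread("pics/s0.png"),"side":cv2.imread("pics/d0.png")}
N=("scene","side"); 
for n in N:get_image(n)
ms=[silhouettes("tip_box_lid",n)[0]["mask"] for n in N]
best=[]
for off in np.arange(-.034,.03,.004):
  for a in np.arange(.5,1.93,.05):
    s=[]
    for n,m in zip(N,ms):
      im=np.zeros((400,640),np.uint8); pm=im.copy()
      cv2.fillConvexPoly(im,cv2.convexHull((proj(n,c2w(p,lid(a,off,p[3])))*16).astype(np.int32)),1,shift=4)
      cv2.fillConvexPoly(pm,cv2.convexHull((proj(n,c2w(p,panel(p[3])))*16).astype(np.int32)),1,shift=4)
      v=(pm==0); i=(im>0)&v; mm=m&v; s.append((i&mm).sum()/(i|mm).sum())
    best.append((sum(s),s,off,a))
best.sort(key=lambda t:-t[0])
for b in best[:8]:print(np.round(b[1],2),round(b[2],3),round(b[3],2))
out=[]
for n,m,(x,y) in zip(N,ms,((260,135),(250,145))):
  for k in range(2):
    im=cv2.resize(im0[n][y:y+100,x:x+140],None,fx=5,fy=5,interpolation=cv2.INTER_CUBIC)
    if k:
      q=((proj(n,c2w(p,lid(best[0][3],best[0][2],p[3])))-(x,y)+.5)*5).astype(int)
      for i in range(8):
        for j in range(i):
          if bin(i^j).count("1")==1: cv2.line(im,tuple(map(int,q[i])),tuple(map(int,q[j])),(0,0,255),1)
    cs,_=cv2.findContours(cv2.resize(m[y:y+100,x:x+140].astype(np.uint8),None,fx=5,fy=5,interpolation=0),0,2)
    if k: cv2.drawContours(im,cs,-1,(0,255,0),1)
    if k: out.append(im[:, :])
cv2.imwrite("pics/ov.png",cv2.resize(np.vstack([out[0][:300+100],out[1][:400]]),(560,600)) if 0 else np.vstack([out[0][50:350],out[1][100:400]]))
E
```

```text
[0.75 0.81] -0.03 0.85
[0.73 0.82] -0.034 0.9
[0.75 0.81] -0.03 0.8
[0.77 0.79] -0.026 0.7
[0.77 0.78] -0.022 0.7
[0.75 0.8 ] -0.03 0.75
[0.75 0.79] -0.026 0.75
[0.73 0.81] -0.034 0.85
```

View pics/ov.png

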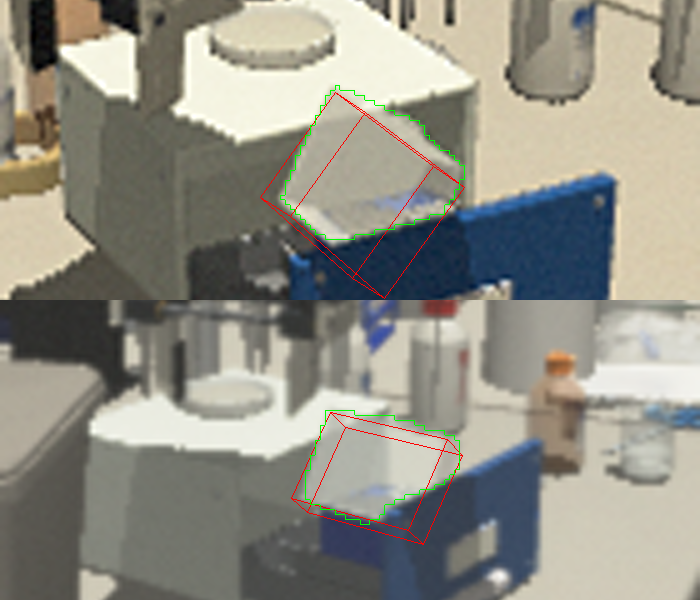

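The overlay fits the lid only loosely, because the box may sit off the drawer's middle line. I'll add a lateral offset to the fit.

```bash
python3 - <<'E'
from fit import *
p=np.array([.7209,-.2369,-.3007,.1435]); N=("scene","side")
ms=[silhouettes("tip_box_lid",n)[0]["mask"] for n in N]
KK={n:K(n) for n in N}
def proj(n,P):
    f,cx,cy,T=KK[n]; q=(np.atleast_2d(P)-T[:3,3])@T[:3,:3]; return np.c_[cx+f*q[:,0]/q[:,2],cy+f*q[:,1]/q[:,2]]
vs=[]
for n in N:
  pm=np.zeros((400,640),np.uint8); cv2.fillConvexPoly(pm,cv2.convexHull((proj(n,c2w(p,panel(p[3])))*16).astype(np.int32)),1,shift=4); vs.append(pm==0)
best=[]
for off in np.arange(-.034,.042,.005):
 for dy in np.arange(-.06,.061,.005):
  for a in np.arange(.5,1.93,.05):
    s=[]
    for n,m,v in zip(N,ms,vs):
      im=np.zeros((400,640),np.uint8); L=np.array(lid(a,off,p[3]))+[0,dy,0]
      cv2.fillConvexPoly(im,cv2.convexHull((proj(n,c2w(p,L))*16).astype(np.int32)),1,shift=4)
      i=((im>0)&v)[140:250,250:400]; mm=(m&v)[140:250,250:400]; s.append((i&mm).sum()/(i|mm).sum())
    best.append((sum(s),s,off,dy,a))
best.sort(key=lambda t:-t[0])
for b in best[:10]:print(np.round(b[1],2),np.round(b[2:],3))
b=best[0]; out=[]
for n,m,(x,y),fn in zip(N,ms,((260,145),(250,165)),("s0","d0")):
    im=cv2.resize(cv2.imread(f"pics/{fn}.png")[y:y+60,x:x+140],None,fx=5,fy=5,interpolation=cv2.INTER_CUBIC)
    q=((proj(n,c2w(p,np.array(lid(b[4],b[2],p[3]))+[0,b[3],0]))-(x,y)+.5)*5).astype(int)
    for i in range(8):
        for j in range(i):
          if bin(i^j).count("1")==1: cv2.line(im,tuple(map(int,q[i])),tuple(map(int,q[j])),(0,0,255),1)
    out.append(im)
cv2.imwrite("pics/ov2.png",np.vstack(out))
E
```

```text
[0.9 0.9] [-0.029 -0.02   1.1  ]
[0.89 0.89] [-0.029 -0.025  1.2  ]
[0.9  0.89] [-0.034 -0.02   1.15 ]
[0.89 0.9 ] [-0.029 -0.025  1.15 ]
[0.89 0.9 ] [-0.029 -0.02   1.05 ]
[0.89 0.89] [-0.029 -0.015  1.   ]
[0.89 0.89] [-0.034 -0.025  1.25 ]
[0.9  0.87] [-0.024 -0.02   1.05 ]
[0.88 0.89] [-0.034 -0.015  1.05 ]
[0.87 0.9 ] [-0.034 -0.015  1.1  ]
```

View pics/ov2.png

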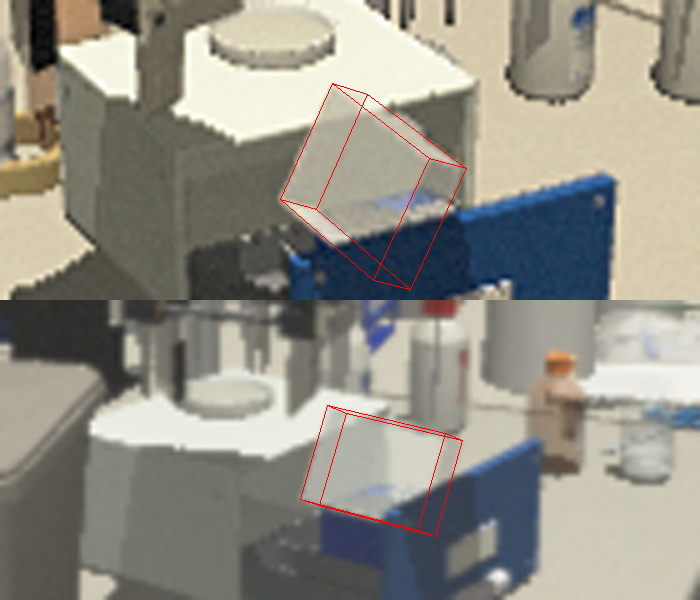

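Call:
jog_arm(
  motion=[
    [[-0.025, -0.01, 0, 0, 0, 0.1, 1], [-0.05, -0.02, 0, 0, 0, 0.2, 1], [-0.075, -0.03, 0, 0, 0, 0.3, 1], [-0.105, -0.044, 0, 0, 0, 0.3, 1], [-0.105, -0.044, 0, 0, 0, 0.3, 1], [-0.105, -0.044, 0.02, 0, 0, 0.3, 1], [-0.105, -0.044, 0.04, 0, 0, 0.3, 1], [-0.105, -0.044, 0.06, 0, 0, 0.3, 1], [-0.105, -0.044, 0.077, 0, 0, 0.3, 1], [-0.105, -0.044, 0.077, 0, 0, 0.3, 1]],
  ],
  force=10,
)

```text
clock: 2.78
position: [0.579, -0.1046, 0.1465]
ee_rot: [-2.525, -1.863, 0.006]
force: [-1.0, 0.0, -0.3]
width: 0.323
gripper_force: 0.0
```

```bash
cat > chk.py <<'E'
from fit import *
p=np.array([.7209,-.2369,-.3007,.1435])
def cab():
    o=observe(); d=o["position"]-[p[0],p[1],0]; c,s=np.cos(p[2]),np.sin(p[2])
    print(round(o["clock"],2),"cab",np.round([c*d[0]+s*d[1],-s*d[0]+c*d[1],d[2]],4),"F",o["force"].round(1),"w",round(o["width"],2))
def view(fn):
    a=save("scene","a.png")[125:245,260:400]; b=save("side","b.png")[155:245,250:390]
    cv2.imwrite("pics/"+fn,np.vstack([cv2.resize(q,None,fx=4*.7,fy=4*.7,interpolation=2) for q in(a,b)])[:,:,::-1])
E
python3 -c "
from chk import *
cab();view('c1.png')"
```

```text
2.78 cab [-0.1748  0.0843  0.1465] F [-1.   0.  -0.3] w 0.32
```

View pics/c1.png

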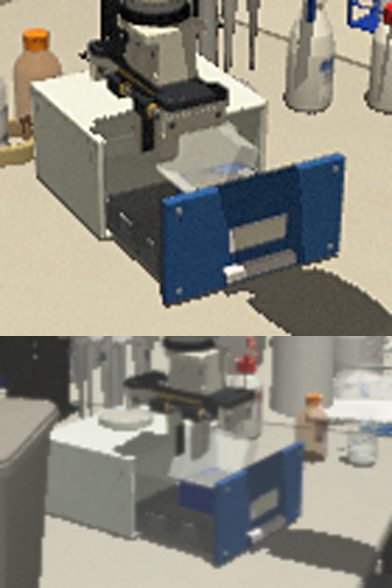

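The fingers are on the +y side of the raised lid at about (190,130) in the top half, clear of everything. Next is the arc sweep.

Call:
jog_arm(
  motion=[
    [[-0.025, 0, -0.003, 0, 0, 0, 1], [-0.045, 0, -0.003, 0, 0, 0, 1], [-0.053, 0, -0.003, 0, 0, 0, 1], [-0.06, 0, -0.003, 0, 0, 0, 1], [-0.067, 0, -0.002, 0, 0, 0, 1], [-0.074, 0, 0, 0, 0, 0, 1], [-0.08, 0, 0.003, 0, 0, 0, 1], [-0.086, 0, 0.006, 0, 0, 0, 1], [-0.092, 0, 0.01, 0, 0, 0, 1], [-0.092, 0, 0.01, 0, 0, 0, 1]],
  ],
)

```text
clock: 3.72
position: [0.5527, -0.1942, 0.1386]
ee_rot: [-2.529, -1.862, 0.003]
force: [-0.8, -0.6, -0.7]
width: 0.005
gripper_force: 0.0
```

```bash
python3 -c "
from chk import *
cab()"
```

```text
3.72 cab [-0.1733 -0.009   0.1386] F [-0.8 -0.6 -0.7] w 0.01
```

Call:
jog_arm(
  motion=[
    [[-0.005, 0, 0.006, 0, 0, 0, 1], [-0.01, 0, 0.012, 0, 0, 0, 1], [-0.013, 0, 0.016, 0, 0, 0, 1], [-0.016, 0, 0.02, 0, 0, 0, 1], [-0.019, 0, 0.024, 0, 0, 0, 1], [-0.022, 0, 0.027, 0, 0, 0, 1], [-0.022, 0, 0.027, 0, 0, 0, 1]],
  ],
)

```text
clock: 4.3
position: [0.5466, -0.2145, 0.1119]
ee_rot: [-2.529, -1.863, 0.002]
force: [-0.7, -0.6, 0.6]
width: 0.007
gripper_force: 0.0
```

```bash
python3 -c "
from chk import *
cab();view('c2.png')"
```

```text
4.3 cab [-0.1731 -0.0303  0.1119] F [-0.7 -0.6  0.6] w 0.01
```

View pics/c2.png

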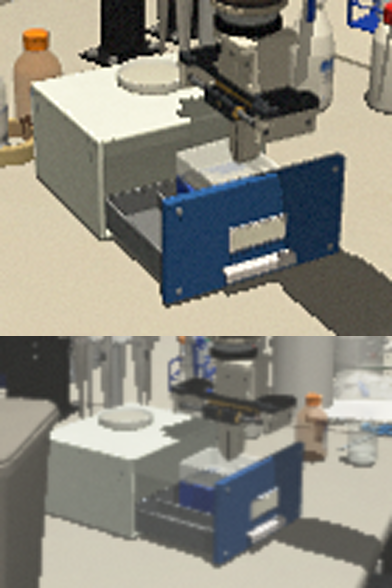

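The lid is almost flat under the fingertips at about (240,155). I'll press it home in small steps until the force rises.

Call:
jog_arm(
  motion=[
    [[-0.005, 0, 0.001, 0, 0, 0, 1], [-0.01, 0, 0.002, 0, 0, 0, 1], [-0.01, 0, 0.0035, 0, 0, 0, 1], [-0.01, 0, 0.005, 0, 0, 0, 1], [-0.01, 0, 0.005, 0, 0, 0, 1]],
  ],
)

```text
clock: 4.82
position: [0.5449, -0.2252, 0.1089]
ee_rot: [2.528, 1.861, 0.001]
force: [-2.0, -3.2, 7.7]
width: 0.005
gripper_force: 4.3
```

Call:
jog_arm(
  motion=[
    [[0, 0, 0.001, 0, 0, 0, 1], [0, 0, 0.001, 0, 0, 0, 1], [0, 0, 0.001, 0, 0, 0, 1]],
  ],
)

```text
clock: 5.07
position: [0.5456, -0.2254, 0.1087]
ee_rot: [2.526, 1.86, 0.002]
force: [-1.9, -3.4, 14.6]
width: 0.004
gripper_force: 7.3
```

Call:
jog_arm(
  motion=[
    [[0, 0, -0.01, 0, 0, 0, 1], [0, 0, -0.03, 0, 0, 0, 1], [0, 0, -0.05, 0, 0, 0, 1], [0, 0, -0.05, 0, 0, 0, 1], [0.01, -0.03, -0.05, 0, 0, 0, 1], [0.02, -0.06, -0.05, 0, 0, 0, 1], [0.03, -0.09, -0.05, 0, 0, 0, 1], [0.041, -0.125, -0.05, 0, 0, 0, 1], [0.041, -0.125, -0.05, 0, 0, 0, 1]],
  ],
)

```text
clock: 5.82
position: [0.4304, -0.1435, 0.1557]
ee_rot: [-2.522, -1.864, 0.005]
force: [0.2, -0.4, -1.2]
width: 0.003
gripper_force: 0.0
```

```bash
python3 -c "
from chk import *
cab();view('c3.png')"
```

```text
5.82 cab [-0.3052  0.0032  0.1557] F [ 0.2 -0.4 -1.2] w 0.0
```

View pics/c3.png

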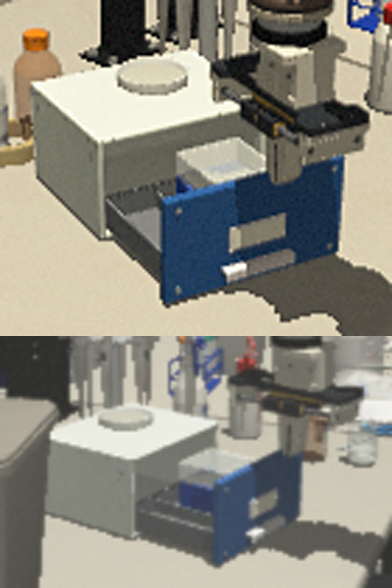

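The lid lies flat at about (220,160) and the fingers are in front of the panel. I'll lower them and push slowly.

Call:
jog_arm(
  motion=[
    [[0, 0, 0.02, 0, 0, 0, 1], [0, 0, 0.035, 0, 0, 0, 1], [0, 0, 0.05, 0, 0, 0, 1], [0, 0, 0.05, 0, 0, 0, 1], [0, 0.007, 0.05, 0, 0, 0, 1], [0, 0.014, 0.05, 0, 0, 0, 1], [0, 0.021, 0.05, 0, 0, 0, 1], [0, 0.028, 0.05, 0, 0, 0, 1], [0, 0.035, 0.05, 0, 0, 0, 1], [0, 0.042, 0.05, 0, 0, 0, 1]],
  ],
)

```text
clock: 6.75
position: [0.4779, -0.16, 0.1071]
ee_rot: [-2.528, -1.865, -0.0]
force: [-1.8, 0.6, 1.7]
width: 0.005
gripper_force: 1.2
```

```bash
python3 -c "
from chk import *
cab()"
```

```text
6.75 cab [-0.2549  0.0015  0.1071] F [-1.8  0.6  1.7] w 0.01
```

Call:
jog_arm(
  motion=[
    [[0, 0.01, 0, 0, 0, 0, 1], [0, 0.02, 0, 0, 0, 0, 1], [0, 0.03, 0, 0, 0, 0, 1], [0, 0.04, 0, 0, 0, 0, 1], [0, 0.05, 0, 0, 0, 0, 1], [0, 0.06, 0, 0, 0, 0, 1], [0, 0.07, 0, 0, 0, 0, 1], [0, 0.08, 0, 0, 0, 0, 1], [0, 0.088, 0, 0, 0, 0, 1], [0, 0.095, 0, 0, 0, 0, 1]],
  ],
)

```text
clock: 7.58
position: [0.5689, -0.188, 0.1066]
ee_rot: [-2.528, -1.865, -0.0]
force: [-1.6, 1.5, 1.1]
width: 0.002
gripper_force: 1.2
```

```bash
python3 -c "
from chk import *
cab()"
```

```text
7.58 cab [-0.1597  0.0017  0.1066] F [-1.6  1.5  1.1] w 0.0
```

Call:
jog_arm(
  motion=[
    [[0, 0.006, 0, 0, 0, 0, 1], [0, 0.012, 0, 0, 0, 0, 1], [0, 0.018, 0, 0, 0, 0, 1], [0, 0.022, 0, 0, 0, 0, 1], [0, 0.025, 0, 0, 0, 0, 1], [0, 0.028, 0, 0, 0, 0, 1], [0, 0.03, 0, 0, 0, 0, 1], [0, 0.03, 0, 0, 0, 0, 1]],
  ],
)

```text
clock: 8.25
position: [0.597, -0.1971, 0.1068]
ee_rot: [2.528, 1.864, 0.0]
force: [-0.6, 0.6, 0.7]
width: 0.003
gripper_force: 0.1
```

```bash
python3 -c "
from chk import *
cab()"
```

```text
8.25 cab [-0.1301  0.0013  0.1068] F [-0.6  0.6  0.7] w 0.0
```

Call:
jog_arm(
  motion=[
    [[0, 0.001, 0, 0, 0, 0, 1], [0, 0.002, 0, 0, 0, 0, 1], [0, 0.003, 0, 0, 0, 0, 1], [0, 0.004, 0, 0, 0, 0, 1], [0, 0.004, 0, 0, 0, 0, 1]],
  ],
)

```text
clock: 8.67
position: [0.6006, -0.1982, 0.1068]
ee_rot: [2.528, 1.864, 0.0]
force: [-1.9, 0.6, 0.2]
width: 0.006
gripper_force: 0.6
```

```bash
python3 -c "
from chk import *
cab();view('c4.png')"
```

```text
8.67 cab [-0.1264  0.0013  0.1068] F [-1.9  0.6  0.2] w 0.01
```

View pics/c4.png

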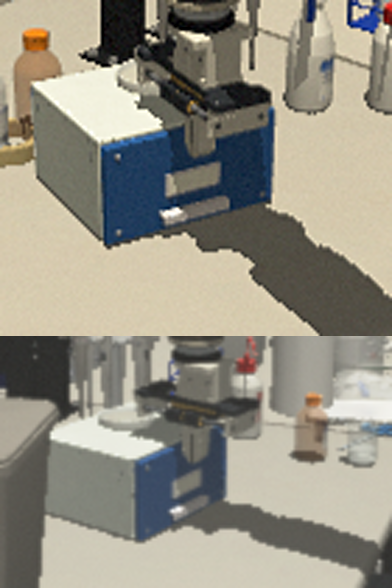

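The drawer looks nearly home, with the panel almost flush against the cabinet front. I'll keep pushing in 1 mm steps until the force rises at the stop.

Call:
jog_arm(
  motion=[
    [[0, 0.001, 0, 0, 0, 0, 1], [0, 0.002, 0, 0, 0, 0, 1], [0, 0.003, 0, 0, 0, 0, 1], [0, 0.003, 0, 0, 0, 0, 1]],
  ],
)

```text
clock: 9.1
position: [0.6035, -0.199, 0.1068]
ee_rot: [2.528, 1.864, 0.0]
force: [-1.1, 0.4, -0.2]
width: 0.006
gripper_force: 0.6
```

Call:
jog_arm(
  motion=[
    [[0, 0.001, 0, 0, 0, 0, 1], [0, 0.002, 0, 0, 0, 0, 1], [0, 0.003, 0, 0, 0, 0, 1], [0, 0.003, 0, 0, 0, 0, 1]],
  ],
)

```text
clock: 9.43
position: [0.6049, -0.1994, 0.1067]
ee_rot: [-2.527, -1.863, 0.003]
force: [-7.6, 1.4, 6.3]
width: 0.008
gripper_force: 4.1
```

Call:
jog_arm(
  motion=[
    [[0, 0.001, 0, 0, 0, 0, 1], [0, 0.001, 0, 0, 0, 0, 1], [0, 0.001, 0, 0, 0, 0, 1]],
  ],
)

```text
clock: 9.68
position: [0.6049, -0.1995, 0.1067]
ee_rot: [-2.526, -1.862, 0.004]
force: [-11.5, 2.8, 9.1]
width: 0.004
gripper_force: 6.1
```

The force rises with no further motion, so the drawer is at its end stop. I'll back straight off and check.

Call:
jog_arm(
  motion=[
    [[0, -0.01, 0, 0, 0, 0, 1], [0, -0.03, 0, 0, 0, 0, 1], [0, -0.05, 0, 0, 0, 0, 1], [0, -0.07, -0.02, 0, 0, 0, 1], [0, -0.07, -0.05, 0, 0, 0, 1], [0, -0.07, -0.05, 0, 0, 0, 1], [0, -0.07, -0.05, 0, 0, 0, 1]],
  ],
)

```text
clock: 10.27
position: [0.5421, -0.1796, 0.1588]
ee_rot: [2.525, 1.862, 0.006]
force: [-0.2, 0.1, -0.2]
width: 0.005
gripper_force: 0.0
```

```bash
python3 -c "
from chk import *
cab();view('c5.png')
from scipy.optimize import least_squares
m=silhouettes('drawer','scene')[0]['mask'];ys,xs=np.where(m)
print('bbox',xs.min(),xs.max(),ys.min(),ys.max())
for d in(0,.006,.012): print(d,proj('scene',c2w(p,panel(d))).round(1).tolist())"
```

```text
10.27 cab [-0.1878  0.0018  0.1588] F [-0.2  0.1 -0.2] w 0.0
bbox 295 357 165 210
0 [[297.2, 178.1], [298.0, 212.5], [358.6, 163.5], [357.2, 196.5]]
0.006 [[298.0, 178.8], [298.8, 213.3], [359.5, 164.1], [358.1, 197.3]]
0.012 [[298.8, 179.6], [299.6, 214.1], [360.5, 164.8], [359.0, 198.0]]
```

View pics/c5.png

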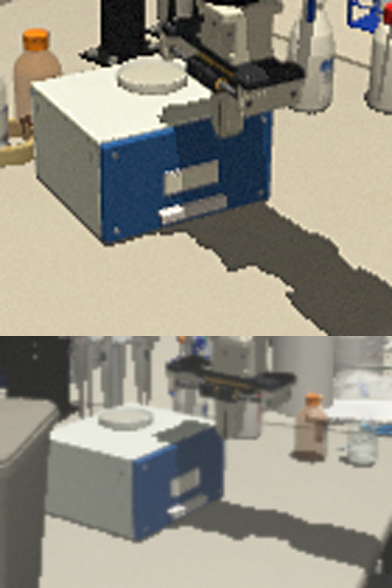

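The drawer is flush with the cabinet, the petri dish is still on top, and the fingers are clear.

```bash
python3 -c "
from cell import *
print(sign_off())"
```

```text
the job is handed in; nothing more can be done
None
```

I pushed the lid down until it was closed, then pushed the drawer in until it met its stop, and handed the job in at about 10 s of the 48 s allowed. The hand-in call returned no verdict. My readings peaked at about 15 N, and the petri dish, bottle and beaker looked unmoved in the last picture; the vials and timer were not rechecked.

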